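Slide the diamond plate home under the hold-down spring

ROBOT

A 6-joint arm with a two-finger parallel gripper is mounted at the origin on the work surface. World frame = base frame: x ahead of the robot, y to its left, z up, the work surface at z = 0. Lengths are in m, angles in rad, forces in N, time in s.
With the tool pointing down it reaches from about 0.35 to 0.975 m from the base axis. Payload 17.4 kg.
Tool frame: the origin (TCP) lies at the very end of the fingers, on their centre line; the grasp point (between the pads) lies 19 mm behind it; z points along the fingers, y is the line along which they close (so a half turn about z gives the same grasp; the last joint's range is limited). The gripper opens to 85 mm and grips with 20 to 120 N. Pads are 22 mm wide; open, the fingers measure 114 mm over their backs; the gripper's body (76 mm by 85 mm) begins 54 mm behind the grasp point. The pads swing forward as they close: fully open they stand 13 mm farther back than shut.
Start: joints at [1.133, 0.116, 1.442, -0, 1.584, -0.038], TCP at [0.263, 0.622, 0.231] pointing down, gripper open.
Joint ranges: [-2.83, 2.83], [-0.83, 2.19], [0.07, 2.5], [-1.14, 4.28], [0.01, 3], [-2.97, 2.97]. Speed limits (rad/s): [1.89, 1.89, 2.22, 3.14, 3.14, 3.14].

INTERFACE

Orientations are given as a rotation vector (axis times angle).
In Python, from station import bot gives the robot as it stands.
- The arm moves only by the tool drive_tool, never from a script. Its argument "increments" is a list that holds one entry, the list of rows, each a list of 5 numbers: the finger opening in m, from 0 to 0.0854, then the shift along the tool's x, y, z in m, then the turn about the tool's z in degrees. In form: [[[fingers, x, y, z, yaw], ...]]. A call has 1 to 10 rows; each row shifts and turns the commanded pose from where the row before left it, along the tool's axes as they then stand; what a row does not reach is not made up. A row lasts 1/8 s, in which the tool goes at most 62.5 mm and 10.7 degrees, less where a joint would pass 70% of its speed; a pose out of reach is approached as far as the arm can. A call with a gripper value outside its range is refused whole. The fingers move at their own pace and stop on an object; "newtons" is the grip in N (left out, the last holds). Time passes only in rows, so rows that do not move let the fingers close. It gives the time, the measured TCP pose, the force, the opening and the grip force at its end, in the units of the state.
- bot.state(): the state, without advancing time (a new reading comes with each control period).
- bot.grab_frame(name): name is "side" or "top"; returns the picture (420x560x3 uint8, red, green, blue); there is no depth.
- bot.calibration(name): a dict with "fx", "fy", "cx", "cy" (pixels), "R" (3x3) and "t" (3): a world point X has camera coordinates R X + t. Camera axes: x right, y down, z forward; pixel columns grow to the right and rows downward; lengths in m; the calibration is good to about 2 mm. A picture is of the moment at which its call begins. calibration takes no time and is no camera call.
- bot.job_done(): hands the job in; it is judged then, once.
The state is a dict: "time_s": time; "q": joint angles; "qvel": joint speeds; "tau": joint torques, N m; "tool_pos": TCP position; "ee_rot": TCP orientation; "contact_force": force on the tool from outside, world axes, zero at the start; "wrist_torque": the same for the moment, N m; "grip_width": finger opening in m; "grip_force": force on a finger pad.
Only numpy, scipy, OpenCV 4.12 (cv2) and the standard library are available. Lean on these libraries where they do the work, as an engineer would, in place of code of your own. Each camera call takes 0.05 s, during which the arm holds its last target. There are 200 camera calls.

TASK

Get the bead-lapping plate ready for work: with the fingertips on top of it, press the diamond plate down hard onto its sprung platen and slide it along the holder, under the leaf spring, until it is fully home against the end stop, then take the fingers away and leave it held there by the spring. Nothing is to be picked up, the spring itself is not to be touched or pried up, and the other things on the bench stay where they are.

Things in the scene. Friction and masses are not known exactly. Their poses are not given: they have to be found in the camera images.
- holder: Lapping-plate holder screwed to the bench: grey base 230 mm long (its x), 104 wide, 10 thick. Origin: centre of the underside, on the bench; z up; +x is the way the plate slides home. Aluminium side rails 8 mm wide (inner faces at y = +-31.5 mm, tops 26 mm above the bench, x = -113 to +88 mm) guide the plate. The grey end block stands at the +x end, the other end is open.
- stop_face (a point): Middle of the end stop, the face of the end block that looks back along the track: 88 mm along the holder's x, 24 mm above the bench. The block is 79 mm wide and 26 mm long; with the spring's clamp bar and screws it is 47 mm high.
- plate: Steel diamond plate 120 (its x) x 60 x 8 mm, about 0.42 kg, loose on the platen, 1.5 mm play to each rail. Origin: centre of its underside; its x points the way it slides. The rear 74 mm of its top is gritty; the nose, left bare for the spring, and the underside are slick (friction about 0.1). Its nose starts 10 to 28 mm short of the lip; fully home its origin is at x = +28 mm of the holder.
- platen (a joint): How far the sprung platen (steel with two white runners) under the plate is pressed down, m: 0 at rest (plate's top 30 mm above the bench), 0.005 bottomed (25 mm). It stays level. The fingers must press with about 7 N to start it and 15 N to bottom it. At rest the plate's nose butts against the spring's lip; pressed down 3 mm or more it goes under, and sliding it then takes about 4 N.
- leaf: Leaf spring of steel strip 44 mm wide, clamped on the end block, reaching back over the track. Origin at its root: holder x = +92 mm, 38 mm above the bench. It slopes down to its lowest line at holder x = +48 mm (underside 23.5 mm up at rest), then turns up to the lip. It lifts as the plate goes under, bearing and dragging on the plate's top with about 2 to 6 N.
- leaf_lip (a point): Centre of the leaf spring's rolled lip edge (3 mm thick), its end nearest the arriving plate: at rest 34 mm along the holder's x and 28 mm above the bench; about 8 mm higher once the spring rides on the plate.
- crucible: White ceramic crucible standing on the bench, 58 mm across the rim, 50 mm high, to be left alone. Origin at the centre of its underside.
- bottle_neck: Amber glass bottle neck standing mouth up on the bench, 52 mm across the foot, 50 mm high, to be left alone. Origin at the centre of its underside.
- reamer: Bead reamer with a six-sided brass handle, 14 mm across flats, lying on the bench along its x, 148 mm long overall, to be left alone. Origin on the bench, 70 mm from the handle's butt end.
- tweezers_rest: Cork-lined steel tweezers rest, 80 x 38 mm, 21 mm high, with steel tweezers 135 mm long lying in it along its x, to be left alone. Origin at the centre of its underside.

How it is judged:
On the way:
1. the fingers press the plate down while its nose is going under the spring's lip (value of joint platen above 0.0015 m and contact force between the fingers and plate above 3 N and x of plate in the frame of holder between -0.025 and 0.024 m), for 0.04 s.
At the end, for the whole second after the job is handed in: The plate lies flat between the rails with its nose within 2.5 mm of the end stop, at rest, the leaf spring riding on its top and bearing on it with more than 1.5 N, and the fingers are clear (x of plate in the frame of holder between 0.0255 and 0.03 m and z of plate in the frame of holder between 0.015 and 0.0245 m and angle between the x axis of plate and the x axis of holder, either way round below 0.06 rad and angle between plate's own z axis and vertical below 0.06 rad and contact force between leaf and plate above 1.5 N and linear speed of plate below 0.01 m/s); the robot touches nothing.
It fails at once if the plate is lifted off the platen or tipped up (z of plate in the frame of holder above 0.03 m or angle between plate's own z axis and vertical above 0.15 rad).
It fails at once if the arm touches the leaf spring (contact force between the arm and leaf above 0.5 N).
It fails at once if the fingers touch the leaf spring (contact force between the fingers and leaf above 0.5 N).
It fails at once if a bystander is disturbed (distance of any of crucible, bottle_neck, reamer, tweezers_rest from where it was at the start of the episode above 0.02 m).
It also fails if it takes over 35 s, if anything falls off the work surface, if the arm or the gripper's body presses on something with over 40 N, if the wrist force passes 120 N, or if a joint passes its speed limit or range.

## Working session

There is one attempt and no reset: what is moved stays moved. The work goes in short steps, Python scripts to look and compute and a tool call to move; the robot and the scene stay as the last step left them, time stands still between calls to the robot, and variables do not carry over. Pictures are saved under pics/ and viewed, at most 10 in all, crops included, and the job is handed in when it is done.

Besides the shell and the picture viewer there is one more tool, called as name([rows], argument=value, ...), one row to a line, values as JSON. drive_tool: Moves the arm, as the interface text tells. Its arguments: {"type":"object","properties":{"increments":{"type":"array"},"newtons":{"type":"number"}},"required":["increments"]}

```bash
mkdir -p pics; python3 - <<'E'
from station import bot
import cv2
for n in("top","side"):
    cv2.imwrite(f"pics/{n}0.png",cv2.cvtColor(bot.grab_frame(n),cv2.COLOR_RGB2BGR)); print(bot.calibration(n))
print(bot.state())
E
```

```text
{'fx': 493.1326981104464, 'fy': 493.1326981104464, 'cx': 277.9768291419517, 'cy': 215.483501172415, 'R': array([[ 0.00368733, -0.99998924, -0.00281632],
       [-0.98888521, -0.00322775, -0.14864594],
       [ 0.14863525,  0.00333312, -0.98888647]]), 't': array([0.05205693, 0.60855947, 0.81642329])}
{'fx': 481.3526493167135, 'fy': 481.3526493167135, 'cx': 280.7899922626318, 'cy': 208.00768533205868, 'R': array([[-0.97902387, -0.20303215, -0.01703545],
       [-0.10980213,  0.59619671, -0.79529427],
       [ 0.17162678, -0.77674155, -0.60598417]]), 't': array([0.60949281, 0.08975197, 0.94717729])}
{'time_s': 0.1, 'q': array([ 1.13320084e+00,  1.16474046e-01,  1.44218057e+00,  2.82830282e-05,
        1.58401509e+00, -3.77955308e-02]), 'qvel': array([ 1.17231850e-03, -1.10249857e-03, -4.54893861e-04, -7.78735355e-04,
        2.23258577e-05,  1.19197735e-03]), 'tau': array([ 4.82974647e-03, -7.33676505e+01, -6.33779740e+01,  2.62128497e-04,
        5.41292655e-03, -3.90574894e-05]), 'tool_pos': array([0.26266092, 0.62162005, 0.23062282]), 'ee_rot': array([-6.23773695e-01, -3.07875657e+00,  1.63364829e-03]), 'contact_force': array([-0.3617372 , -0.20291557,  0.04372135]), 'wrist_torque': array([-0.03727794, -0.00364866, -0.01055712]), 'grip_force': 0.0, 'grip_width': 0.08567814574674773}
```

View pics/top0.png

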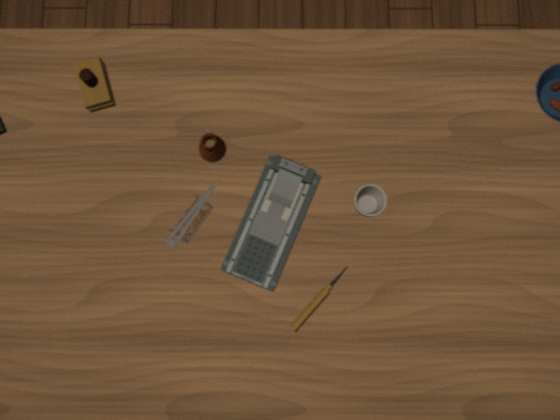

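View pics/side0.png

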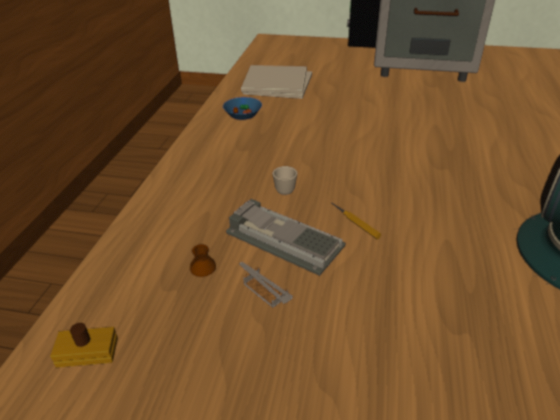

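The top picture shows the holder centred near (271,223), with its end block at the top right (~(294,168)). The gritty plate end is at (257,258), the bottle at (211,148), the crucible at (370,200), the tweezers at (190,215) and the reamer at (320,300). Next I'll zoom in.

```bash
python3 - <<'E'
import cv2
i=cv2.imread("pics/top0.png")[145:300,205:335]
i=cv2.convertScaleAbs(i,alpha=1.6)
i=cv2.resize(i[:120],None,fx=5,fy=5,interpolation=cv2.INTER_CUBIC); cv2.imwrite("pics/c1.png",i)
i=cv2.imread("pics/top0.png")[200:300,210:310]
i=cv2.resize(cv2.convertScaleAbs(i,alpha=1.6),None,fx=6,fy=6,interpolation=cv2.INTER_CUBIC); cv2.imwrite("pics/c2.png",i)
E
```

```text
(no output)
```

View pics/c1.png

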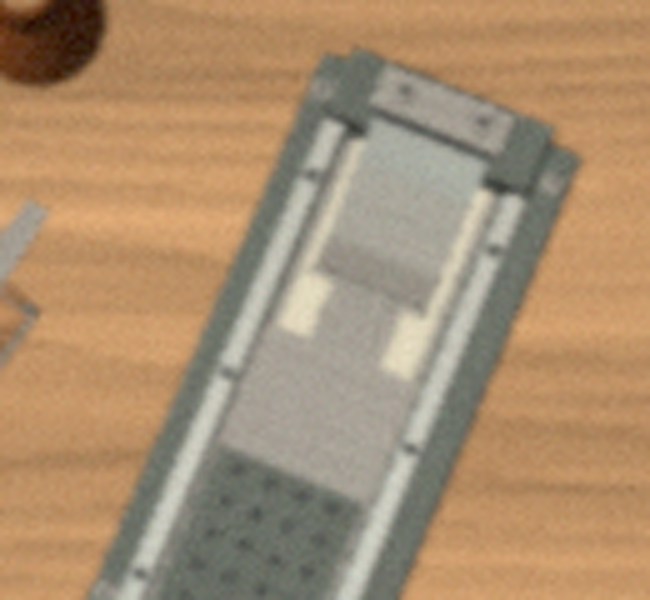

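View pics/c2.png

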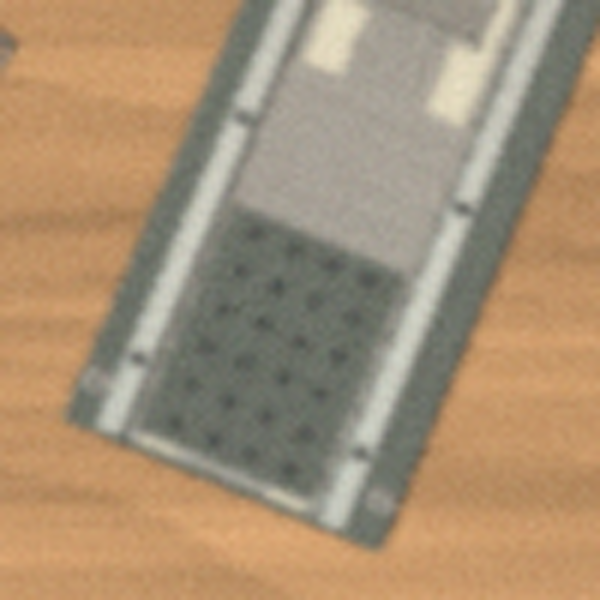

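The crops show the base corners: c1 (325,57) and (580,160), c2 (65,418) and (380,548). The grit boundary runs c2 (237,205)–(408,272). The nose edge runs c1 (280,328)–(410,378).

```bash
cat >h.py <<'E'
import numpy as np
from station import bot
C=bot.calibration("top")
def ray(u,v,z):
    d=C["R"].T@[(u-C["cx"])/C["fx"],(v-C["cy"])/C["fy"],1]; o=-C["R"].T@C["t"]
    return o+d*(z-o[2])/d[2]
c1=lambda x,y,z:ray(205+x/5-.4,145+y/5-.4,z)
c2=lambda x,y,z:ray(210+x/6-.4,200+y/6-.4,z)
FL,FR,NL,NR=c1(325,57,.01),c1(580,160,.01),c2(65,418,.01),c2(380,548,.01)
ctr=(FL+FR+NL+NR)[:2]/4
ax=(FL+FR-NL-NR)[:2]; yaw=np.arctan2(ax[1],ax[0])
ux=np.array([np.cos(yaw),np.sin(yaw)]); uy=np.array([-ux[1],ux[0]])
def H(p): d=p[:2]-ctr; return np.array([d@ux,d@uy])
E
python3 - <<'E'
from h import *
n=np.linalg.norm
print("len",n(FL-NL),n(FR-NR),"wid",n(FL-FR),n(NL-NR)); print(ctr,np.degrees(yaw))
for p in (c2(237,205,.03),c2(408,272,.03),c1(280,328,.03),c1(410,378,.03),c2(150,425,.03),c2(310,490,.03)): print("plate",H(p)*1e3)
for p in (c1(358,50,.036),c1(552,128,.036),c1(322,270,.0265),c1(425,308,.0265),c1(335,125,.026),c1(510,195,.026),c2(110,430,.026),c2(335,525,.026)): print("blk/lip/rails",H(p)*1e3)
s=bot.state();from scipy.spatial.transform import Rotation as R
M=R.from_rotvec(s["ee_rot"]).as_matrix();print(M.round(3),s["tool_pos"])
E
```

```text
len 0.22659991758097378 0.22584945024003203 wid 0.10188482299029163 0.10166954483008447
[0.60135891 0.06652526] -22.55546623516771
plate [-36.58622399  26.7088126 ]
plate [-35.34141225 -27.48807945]
plate [10.16324862 24.48770853]
plate [ 11.46532571 -25.1855046 ]
plate [-105.72189181   24.62360847]
plate [-104.95611729  -25.80079218]
blk/lip/rails [113.53878276  37.72495846]
blk/lip/rails [113.84168119 -37.56667929]
blk/lip/rails [35.88432502 19.18204415]
blk/lip/rails [ 37.40239545 -20.25798457]
blk/lip/rails [87.02480033 35.69924319]
blk/lip/rails [ 87.55497018 -32.66014649]
blk/lip/rails [-111.59439749   35.24853475]
blk/lip/rails [-111.44147309  -36.32841732]
[[-0.921  0.389 -0.   ]
 [ 0.389  0.921 -0.001]
 [ 0.    -0.001 -1.   ]] [0.26266092 0.62162005 0.23062282]
```

```bash
cat >>h.py <<'E'
from scipy.spatial.transform import Rotation as Ro
def tool():
    s=bot.state();M=Ro.from_rotvec(s["ee_rot"]).as_matrix()
    return s,M
def rep(hx=-.08,z=.06):
    s,M=tool();p=s["tool_pos"];t=np.r_[ctr+hx*ux,z]
    print(s["time_s"],"H mm",H(p)*1e3,"z",p[2]*1e3,"tool move",(M.T@(t-p)*1e3).round(1),"yaw err deg",np.degrees(np.arctan2(-M[1,0],-M[0,0])-yaw).round(2),"F",s["contact_force"].round(1),"grip",s["grip_width"])
E
python3 -c "
from h import *
rep()"
```

```text
0.1 H mm [-525.71246605  382.71785902] z 230.62281840080917 tool move [-448.1 -379.8  171. ] yaw err deg -0.35 F [-0.4 -0.2  0. ] grip 0.08567814574674773
```

drive_tool([
  [[0,-0.0448,-0.038,0,0],[0,-0.0448,-0.038,0,0],[0,-0.0448,-0.038,0,0],[0,-0.0448,-0.038,0,0],[0,-0.0448,-0.038,0,0],[0,-0.0448,-0.038,0,0],[0,-0.0448,-0.038,0,0],[0,-0.0448,-0.038,0,0],[0,-0.0448,-0.038,0,0],[0,-0.0448,-0.038,0,0]],
])

```text
time_s: 1.35
tool_pos: [0.5279, 0.0955, 0.2312]
ee_rot: [0.624, 3.079, 0.0]
contact_force: [0.5, 0.8, 0.0]
grip_width: 0.0003
grip_force: 0.0
```

```bash
python3 -c "
from h import *
rep()"
```

```text
1.35 H mm [-78.91036346  -1.44131314] z 231.19979015136974 tool move [  1.1   1.4 171.2] yaw err deg -0.35 F [0.5 0.8 0. ] grip 0.0002769376805585355
```

drive_tool([
  [[0,0.001,0.001,0.04,0.35],[0,0,0,0.04,0],[0,0,0,0.04,0],[0,0,0,0.04,0],[0,0,0,0.02,0],[0,0,0,0.01,0],[0,0,0,0.004,0],[0,0,0,0,0]],
])

```text
time_s: 2.35
tool_pos: [0.5275, 0.0988, 0.0382]
ee_rot: [0.633, 3.076, 0.001]
contact_force: [-0.8, -0.2, -0.1]
grip_width: 0.0002
grip_force: 0.0
```

```bash
python3 - <<'E'
from h import *
import cv2
rep()
a=[cv2.resize(cv2.cvtColor(bot.grab_frame(n),cv2.COLOR_RGB2BGR)[y:y+130,x:x+130],(400,400)) for n,x,y in(("top",205,165),("side",220,170))]
cv2.imwrite("pics/p1.png",cv2.convertScaleAbs(np.hstack(a),alpha=1.5))
E
```

```text
2.35 H mm [-80.61724646   1.41423087] z 38.16745465310905 tool move [ -0.7  -1.4 -21.8] yaw err deg -0.7 F [-0.8 -0.2 -0.1] grip 0.0002435815748876062
```

View pics/p1.png

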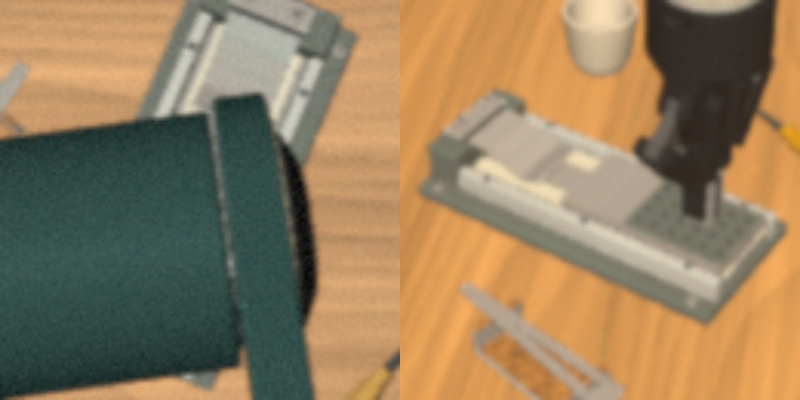

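The picture shows the closed fingertips over the middle of the gritty area (right half, ~(697,210)), clear of the rails and spring. I'll press down in small steps.

drive_tool([
  [[0,0,-0.001,0.005,-0.7],[0,0,0,0.003,0],[0,0,0,0.001,0],[0,0,0,0.001,0],[0,0,0,0.001,0],[0,0,0,0,0]],
])

```text
time_s: 3.2
tool_pos: [0.5272, 0.0978, 0.0272]
ee_rot: [0.614, 3.08, 0.001]
contact_force: [-2.1, 0.7, 9.7]
grip_width: 0.0005
grip_force: 4.7
```

```bash
python3 -c "
from h import *
rep()"
```

```text
3.2 H mm [-80.53684685   0.44081179] z 27.15313992002762 tool move [ -0.6  -0.4 -32.8] yaw err deg -0.0 F [-2.1  0.7  9.7] grip 0.0004557872467361754
```

drive_tool([
  [[0,0,0,0.001,0],[0,0,0,0.001,0],[0,0,0,0.001,0],[0,0,0,0,0]],
])

```text
time_s: 3.7
tool_pos: [0.5277, 0.0979, 0.0249]
ee_rot: [0.614, 3.078, 0.002]
contact_force: [-1.6, 0.9, 14.2]
grip_width: 0.0001
grip_force: 7.3
```

drive_tool([
  [[0,0,0,0.001,0],[0,0,0,0.001,0],[0,0,0,0,0]],
])

```text
time_s: 4.08
tool_pos: [0.5289, 0.0981, 0.0247]
ee_rot: [0.613, 3.076, 0.003]
contact_force: [-2.3, 0.3, 28.8]
grip_width: 0.0002
grip_force: 14.8
```

drive_tool([
  [[0,-0.003,0,0,0],[0,-0.003,0,0,0],[0,-0.003,0,0,0],[0,-0.003,0,0,0],[0,-0.003,0,0,0],[0,-0.003,0,0,0]],
])

```text
time_s: 4.82
tool_pos: [0.5456, 0.0913, 0.0248]
ee_rot: [0.613, 3.076, 0.003]
contact_force: [-3.1, 0.7, 29.7]
grip_width: 0.0
grip_force: 15.1
```

```bash
python3 - <<'E'
from h import *
import cv2
rep()
cv2.imwrite("pics/p2.png",cv2.convertScaleAbs(cv2.resize(cv2.cvtColor(bot.grab_frame("side"),cv2.COLOR_RGB2BGR)[170:300,220:370],(750,600)),alpha=1.5)[:600])
E
```

```text
4.825 H mm [-61.01133817   1.43531719] z 24.770063888188808 tool move [ 18.8  -1.3 -35.3] yaw err deg -0.0 F [-3.1  0.7 29.7] grip 1.2009641753597787e-06
```

View pics/p2.png

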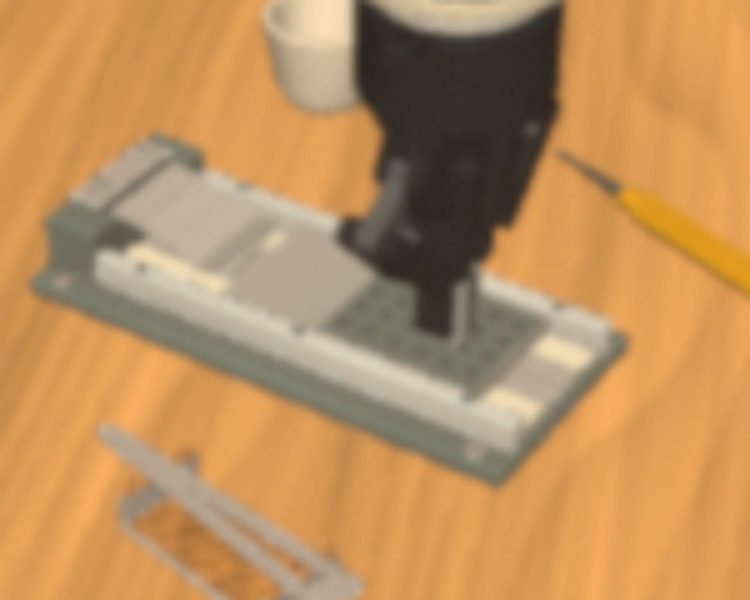

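The plate follows the fingers: bare platen shows at the rear (540,375) and the nose is now just at the lip (~(255,245)). I'll continue.

drive_tool([
  [[0,-0.004,0,0,0],[0,-0.004,0,0,0],[0,-0.004,0,0,0],[0,-0.004,0,0,0],[0,-0.004,0,0,0],[0,0,0,0,0]],
])

```text
time_s: 5.62
tool_pos: [0.5643, 0.0835, 0.0248]
ee_rot: [0.613, 3.075, 0.003]
contact_force: [0.3, 1.0, 27.6]
grip_width: 0.0
grip_force: 14.1
```

```bash
python3 -c "
from h import *
rep()"
```

```text
5.625 H mm [-40.71066257   1.41793809] z 24.844103918970053 tool move [ 39.1  -1.3 -35.4] yaw err deg -0.01 F [ 0.3  1.  27.6] grip 1.3872275064426492e-05
```

drive_tool([
  [[0,-0.004,0,0,0],[0,-0.004,0,0,0],[0,-0.004,0,0,0],[0,-0.004,0,0,0],[0,-0.004,0,0,0],[0,-0.004,0,0,0],[0,-0.004,0,0,0],[0,-0.004,0,0,0],[0,0,0,0,0]],
])

```text
time_s: 6.75
tool_pos: [0.5938, 0.0711, 0.0249]
ee_rot: [0.613, 3.075, 0.003]
contact_force: [0.4, -0.2, 27.3]
grip_width: -0.0001
grip_force: 13.6
```

```bash
python3 - <<'E'
from h import *
import cv2
rep()
cv2.imwrite("pics/p3.png",cv2.convertScaleAbs(cv2.resize(cv2.cvtColor(bot.grab_frame("side"),cv2.COLOR_RGB2BGR)[170:300,220:370],(750,600)),alpha=1.5)[:600])
E
```

```text
6.75 H mm [-8.69173357  1.33733168] z 24.87640394395957 tool move [ 71.1  -1.2 -35.5] yaw err deg -0.01 F [ 0.4 -0.2 27.3] grip -0.000142428031740191
```

View pics/p3.png

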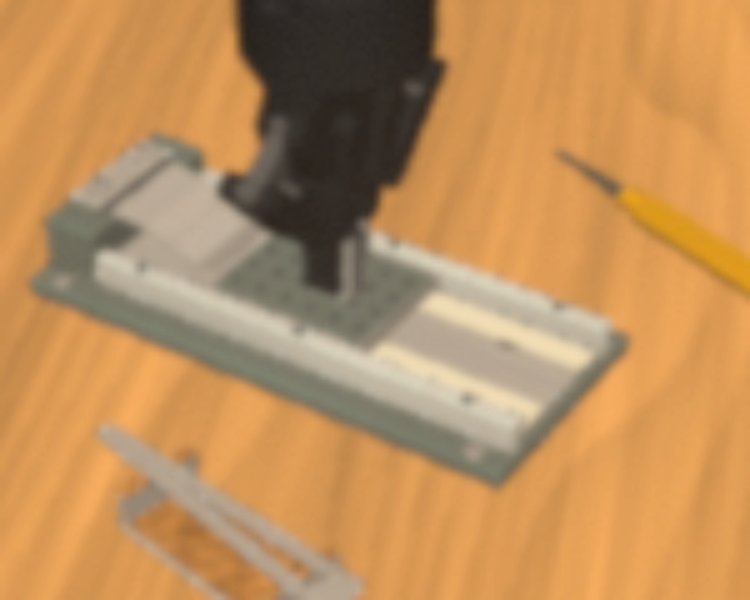

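The plate has gone under the spring, grit boundary at ~(235,275), with about 7 mm left. I'll advance until I feel the stop.

drive_tool([
  [[0,-0.002,0,0,0],[0,-0.002,0,0,0],[0,-0.001,0,0,0],[0,0,0,0,0]],
])

```text
time_s: 7.3
tool_pos: [0.5981, 0.0693, 0.0249]
ee_rot: [0.613, 3.076, 0.003]
contact_force: [-2.6, 0.6, 28.4]
grip_width: 0.0002
grip_force: 14.3
```

drive_tool([
  [[0,-0.001,0,0,0],[0,-0.001,0,0,0],[0,0,0,0,0]],
])

```text
time_s: 7.68
tool_pos: [0.599, 0.0689, 0.0248]
ee_rot: [0.614, 3.078, 0.003]
contact_force: [-12.9, 3.9, 35.4]
grip_width: 0.0002
grip_force: 17.6
```

drive_tool([
  [[0,-0.001,0,0,0],[0,0,0,0,0]],
])

```text
time_s: 7.92
tool_pos: [0.5991, 0.0689, 0.0248]
ee_rot: [0.614, 3.08, 0.003]
contact_force: [-22.5, 6.2, 42.0]
grip_width: 0.0001
grip_force: 20.3
```

```bash
python3 -c "
from h import *
rep()"
```

```text
7.925 H mm [-3.03380567  1.30996813] z 24.821389621519227 tool move [ 77.   -1.2 -35.2] yaw err deg 0.01 F [-22.5   6.2  42. ] grip 0.00010021039445887415
```

The force rise at 77 mm of travel means the plate is against the stop. I'll ease off and lift.

drive_tool([
  [[0,0.001,0,0,0],[0,0.0005,0,0.0,0],[0,0,0,-0.002,0],[0,0,0,-0.002,0],[0,0,0,-0.003,0],[0,0,0,-0.006,0],[0,0,0,-0.02,0],[0,0,0,-0.05,0],[0,0,0,-0.06,0],[0,0,0,-0.04,0]],
])

```text
time_s: 9.18
tool_pos: [0.5974, 0.0684, 0.2088]
ee_rot: [0.614, 3.078, 0.001]
contact_force: [-0.2, -0.2, 0.1]
grip_width: 0.0004
grip_force: 0.0
```

drive_tool([
  [[0,0.04,0.04,0,0],[0,0.04,0.04,0,0],[0,0.04,0.04,0,0],[0,0.04,0.04,0,0],[0,0.04,0.04,0,0],[0,0.04,0.04,0,0],[0,0.04,0.04,0,0],[0,0,0,0,0]],
])

```text
time_s: 10.18
tool_pos: [0.4442, 0.4371, 0.2052]
ee_rot: [-0.609, -3.082, -0.001]
contact_force: [0.5, -0.2, -0.7]
grip_width: 0.0005
grip_force: 0.0
```

```bash
python3 - <<'E'
from h import *
import cv2
rep()
a=cv2.cvtColor(bot.grab_frame("top"),cv2.COLOR_RGB2BGR)
cv2.imwrite("pics/p4.png",cv2.resize(cv2.convertScaleAbs(a[145:265,205:335],alpha=1.6),None,fx=5,fy=5,interpolation=cv2.INTER_CUBIC))
E
```

```text
10.175 H mm [-287.26781673  281.95498709] z 205.16383827599475 tool move [-206.3 -282.8  145. ] yaw err deg 0.21 F [ 0.5 -0.2 -0.7] grip 0.00045826209992500384
```

View pics/p4.png

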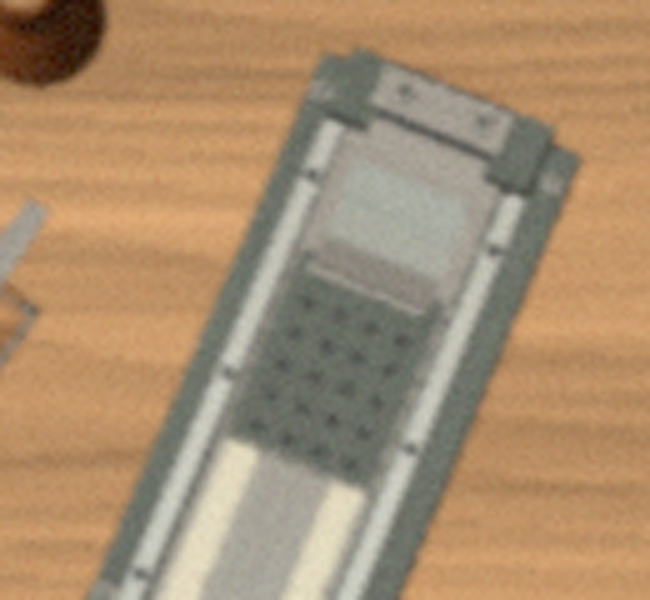

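The plate sits against the end block with the spring on its nose; its rear edge runs (228,437)–(362,487). I'll check that numerically and hand in if it agrees.

```bash
python3 - <<'E'
from h import *
a=[H(c1(x,y,.028))[0]*1e3*1.017 for x,y in((228,437),(362,487))]
print(a)
if abs(np.mean(a)+32)<3: print(bot.job_done())
E
```

```text
[np.float64(-33.33045725945902), np.float64(-31.315630472712684)]
the job is handed in; nothing more can be done
None
```

The diamond plate is fully home against the end stop and held by the leaf spring. The fingers are clear and the job is handed in: the rear edge measured about -32 mm along the holder, as it should, and the push force rose at the stop.

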